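# Space the dividers of a rasp rack with a spacer block

## Robot

A 7-joint arm with a two-finger parallel gripper is mounted at the origin on the work surface. World frame = base frame: x ahead of the robot, y to its left, z up, the work surface at z = 0. Lengths are in m, angles in rad, forces in N, time in s.
With the tool pointing down it reaches from about 0.425 to 0.875 m from the base axis. Payload 4.7 kg.
Tool frame: the origin (TCP) lies between the finger pads; the fingertips stand 8 mm ahead of it and the grasp point (between the pads) lies 11 mm behind it; z points along the fingers, y is the direction in which the jaws open and shut (so a half turn about z gives the same grasp; the last joint's range is limited). The gripper opens to 87 mm and grips with 3 to 60 N. Pads are 19 mm wide; open, the fingers measure 117 mm over their backs; the gripper's body (75 mm by 190 mm) begins 51 mm behind the grasp point.
Start: joints at [-1.33, 0.321, -0.07, 1.45, 0.023, 1.371, -0.057], TCP at [0.146, 0.633, 0.193] pointing down, gripper open.
Joint ranges: [-2.86, 2.86], [-0.3, 2.09], [-1.38, 1.24], [0.06, 2.45], [-1.56, 4.7], [0.09, 2.05], [-2.69, 2.69]. Speed limits (rad/s): [2.57, 2.57, 3.14, 3.14, 3.14, 3.14, 3.14].

## Interface

Orientations are given as a rotation vector (axis times angle).
In Python, from bench import ctrl, optics, ticket gives the robot as it stands.
- The arm moves only by the tool play_rows, never from a script. Its argument "motion" is a list of rows, each a list of 5 numbers: the closure, from 0 (fully open) to 1 (shut), then the shift along the tool's x, y, z in cm, then the turn about the tool's z in rad. In form: [[jaw, tx, ty, tz, spin], ...]. A call has 1 to 20 rows; each row shifts and turns the commanded pose from where the row before left it, along the tool's axes as they then stand; what a row does not reach is not made up. A row lasts 1/8 s, in which the tool goes at most 62.5 mm and 10.7 degrees, less where a joint would pass 70% of its speed; a pose out of reach is approached as far as the arm can. A call is refused whole if a number of a shift passes 6.25 or a number of a turn 0.188, either way. A call with a gripper value outside its range is refused whole. The fingers move at their own pace and stop on an object; "force" is the grip in N (left out, the last holds). Time passes only in rows, so rows that do not move let the fingers close. It gives the time, the measured TCP pose, the force and the opening at its end, in the units of the state.
- ctrl.get_state(): the state, without advancing time (a new reading comes with each control period).
- optics.get_image(name): name is "side" or "top"; returns the picture (480x640x3 uint8, red, green, blue); there is no depth.
- optics.calibration(name): a dict with "K" (3x3 intrinsics, pixels), "pose" (4x4, takes a point from camera to world coordinates). Camera axes: x right, y down, z forward; pixel columns grow to the right and rows downward; lengths in m; the calibration is good to about 2 mm. A picture is of the moment at which its call begins. calibration takes no time and is no camera call.
- ticket.close_job(): hands the job in, once; it reports no verdict.
The state is a dict: "time": time; "joint_positions": joint angles; "qd": joint speeds; "joint_torque": joint torques, N m; "position": TCP position; "tool_rot": TCP orientation; "ft_force": force on the tool from outside, world axes, zero at the start; "torque": the same for the moment, N m; "grip_width": opening from 0.0 (shut) to 1.0 (fully open).
Only numpy, scipy, OpenCV 4.12 (cv2) and the standard library are available. Lean on these libraries where they do the work, as an engineer would, in place of code of your own. Each camera call takes 0.05 s, during which the arm holds its last target.

## Task

Set equal gaps between the three dividers of the rasp rack with the wider of the two tapered wooden spacer blocks. Take it upright and push it, tapered foot first, straight down to the rack's floor in the gap between the divider screwed down close to one end of the rack (steel angles behind it) and the middle one, so that the middle divider is pushed off to a gap of the spacer's width; then step it on into the gap between the middle and the last divider in the same way, keeping the first gap, and leave it standing there.

Things in the scene. Friction and masses are not known exactly. Their poses are not given: they have to be found in the camera images.
- spacer_center (a point): Wider of two upright wooden spacer blocks (the other, a bystander, is 30 mm wide): 120 mm tall, 50 wide (its y), 45 thick (its x), 0.17 kg, loose on the table. Its lowest 30 mm taper on both sides in y to a foot 24 mm wide (y) by 45 (x); above that the sides are straight: grip near the top. Point: its centre, 60 mm above the foot; z up.
- div1_top (a point): First divider, screwed fast (screw heads on top), at one end of the rack. A plywood board on edge: 140 mm long (x), 24 thick (y), 60 tall, the top 14 mm bevelled both sides to an 8 mm ridge. Point: middle of the ridge; y along the row towards the others, z up. The rack is fixed; its floor lies 60 mm below this point, 6 mm above the table; side rails 28 mm high stand 74 mm off in x.
- div2_top (a point): Middle divider: same board, point and axes. Slides only along the row, stiffly (2.5 N), and stays where left. Its gap to the first, face to face, starts at 31 to 39 mm and should be 50. A spacer flush with a divider's face has its centre 37 mm along the row from the divider's; at 50 mm gaps, dividers' centres are 74 mm apart.
- div3_top (a point): Last divider: same board, point, axes and stiff sliding as the middle one. Once the middle one is in its place, the gap between these two is 31 to 39 mm and should be opened to 50 mm too. It has 25 mm of slide to spare beyond that.
Not all that is in view belongs to the job. Leave any green or purple look-alike of the part that bears spacer_center alone.

How it is judged:
By the outcome, as a careful person would: the job done as asked, in the order asked, and still so for the second after the job is handed in, with the robot touching nothing.
It also fails if it takes over 51 s, if anything falls off the work surface, if the arm or the gripper's body presses on something with over 40 N, if the wrist force passes 120 N, or if a joint passes its speed limit or range.

## Working session

There is one attempt and no reset: what is moved stays moved. The work goes in short steps, Python scripts to look and compute and a tool call to move; the robot and the scene stay as the last step left them, time stands still between calls to the robot, and variables do not carry over. Pictures are saved under pics/ and viewed, and the job is handed in when it is done.

Besides the shell and the picture viewer there is one more tool, called after ">>>" as name([rows], argument=value, ...), one row to a line, values as JSON. play_rows: Moves the arm, as the interface text tells. Its arguments: {"type":"object","properties":{"motion":{"type":"array"},"force":{"type":"number"}},"required":["motion"]}

```bash
mkdir -p pics; ls; python3 - <<'E'
from bench import ctrl, optics
import cv2
s=ctrl.get_state(); print(s)
for n in ("side","top"):
    im=optics.get_image(n); cv2.imwrite(f"pics/{n}0.png",im[:,:,::-1]); c=optics.calibration(n); print(n,c["K"],c["pose"])
E
```

```text
pics
{'time': 0.0, 'joint_positions': array([-1.3298937 ,  0.32182762, -0.07009098,  1.45167504,  0.02259242,
        1.37077109, -0.05689087]), 'qd': array([-1.07538426e-03,  5.01892083e-04,  1.84847416e-05, -7.00316937e-04,
       -6.69183087e-04,  1.70553159e-03,  2.06662875e-04]), 'joint_torque': array([ 9.50611093e-05, -4.91298795e+01, -4.03780835e-01, -3.12517798e+01,
       -6.37466437e-02,  4.38224024e-02,  1.80315692e-04]), 'position': array([0.14607033, 0.6327581 , 0.19235857]), 'tool_rot': array([-3.55414254e-01, -3.12129429e+00,  2.96829944e-03]), 'ft_force': array([0.26227735, 0.03551519, 1.41442606]), 'torque': array([-0.04112774,  0.00747602, -0.05194946]), 'grip_width': 0.9990185341612188}
side [[560.40730504   0.         328.88444491]
 [  0.         560.40730504 238.82308557]
 [  0.           0.           1.        ]] [[-0.89311971  0.26863507 -0.36079409  0.86988937]
 [ 0.4494201   0.56667796 -0.69057777  0.81805598]
 [ 0.01894065 -0.77891674 -0.62684126  0.718424  ]
 [ 0.          0.          0.          1.        ]]
top [[565.09501526   0.         319.67433759]
 [  0.         565.09501526 242.03804478]
 [  0.           0.           1.        ]] [[-0.02045391 -0.99094575  0.13269577  0.32776075]
 [-0.99976837  0.01938346 -0.00935382  0.13559858]
 [ 0.00669702 -0.13285636 -0.99111268  1.28604736]
 [ 0.          0.          0.          1.        ]]
```

View pics/side0.png

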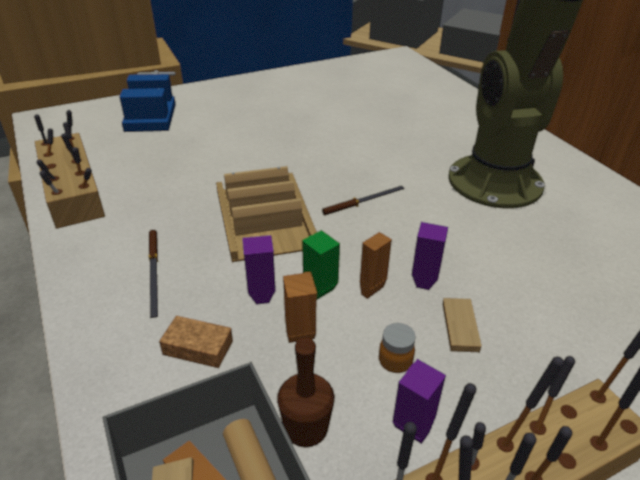

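View pics/top0.png

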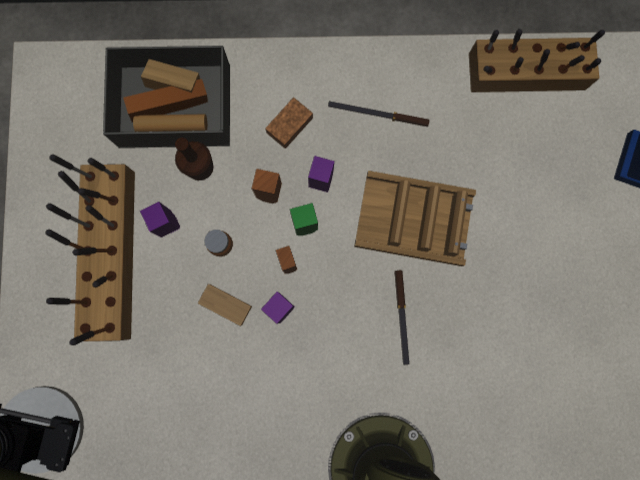

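```bash
python3 - <<'E'
import cv2
t=cv2.imread("pics/top0.png"); s=cv2.imread("pics/side0.png")
cv2.imwrite("pics/c1.png",cv2.resize(t[150:290,240:490],None,fx=3.2,fy=3.2,interpolation=cv2.INTER_CUBIC))
cv2.imwrite("pics/c2.png",cv2.resize(s[150:350,200:400],None,fx=3,fy=3,interpolation=cv2.INTER_CUBIC))
E
```

```text
(no output)
```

View pics/c1.png

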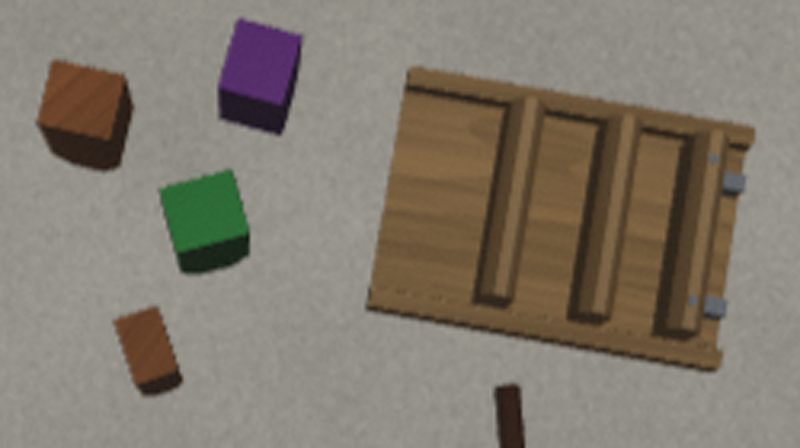

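View pics/c2.png

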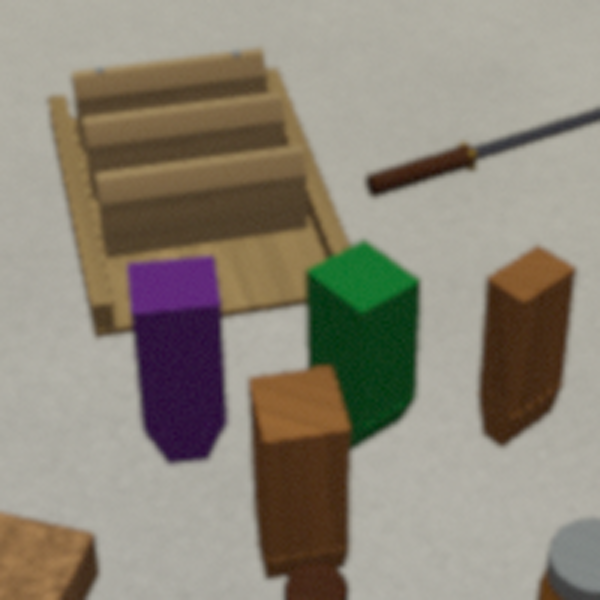

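```bash
python3 - <<'E'
import cv2
t=cv2.imread("pics/top0.png"); s=cv2.imread("pics/side0.png")
a=cv2.resize(t[160:205,245:285],(400,450),interpolation=cv2.INTER_CUBIC)
b=cv2.resize(s[265:350,275:330],(291,450),interpolation=cv2.INTER_CUBIC)
cv2.imwrite("pics/c3.png",cv2.convertScaleAbs(cv2.hconcat([a,b]),alpha=1.8))
E
```

```text
(no output)
```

View pics/c3.png

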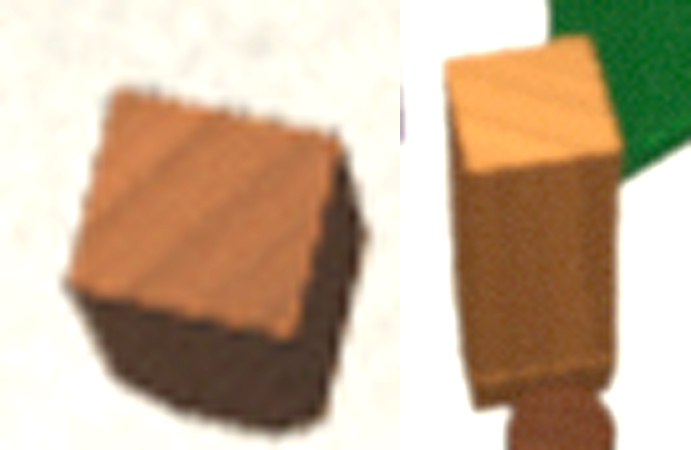

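```bash
cat > h.py <<'E'
import numpy as np, cv2
from bench import optics
def cast(n,uv,z):
    c=optics.calibration(n); K,P=c["K"],np.array(c["pose"])
    uv=np.atleast_2d(uv).astype(float)
    d=(np.linalg.inv(K)@np.c_[uv,np.ones(len(uv))].T); d=P[:3,:3]@d; o=P[:3,3]
    return (o[:,None]+d*((z-o[2])/d[2])).T
def proj(n,X):
    c=optics.calibration(n); P=np.linalg.inv(c["pose"]); X=np.atleast_2d(X)
    p=c["K"]@(P[:3,:3]@X.T+P[:3,3:]); return (p[:2]/p[2]).T
E
python3 - <<'E'
from h import *
t=cv2.imread("pics/top0.png"); s=cv2.imread("pics/side0.png")
def topface(im,name,x0,y0,x1,y1,z,seed):
    c=cv2.resize(im[y0:y1,x0:x1],None,fx=8,fy=8,interpolation=cv2.INTER_CUBIC)
    hsv=cv2.cvtColor(c,cv2.COLOR_BGR2HSV); 
    m=((hsv[:,:,1]>90)&(hsv[:,:,2]>seed)&(hsv[:,:,0]<25)).astype(np.uint8)*255
    cs,_=cv2.findContours(m,0,1); k=max(cs,key=cv2.contourArea)
    r=cv2.minAreaRect(k); b=(cv2.boxPoints(r)+.5)/8-.5+[x0,y0]
    W=cast(name,b,z)
    q=cv2.approxPolyDP(cv2.convexHull(k),12,True).reshape(-1,2); q=(q+.5)/8-.5+[x0,y0]; Wq=cast(name,q,z)
    print(name,"rect centre",W.mean(0).round(4),"edges",np.linalg.norm(np.roll(W,-1,0)-W,axis=1).round(4))
    print(" poly",len(q),Wq[:,:2].round(4).tolist(), "edges",np.linalg.norm(np.roll(Wq,-1,0)-Wq,axis=1).round(4))
    m=cv2.moments(k); cc=(np.array([m['m10'],m['m01']])/m['m00']+.5)/8-.5+[x0,y0]; print(" moment",cast(name,cc,z).round(4))
    e=np.roll(Wq,-1,0)-Wq; print(" ang",np.degrees(np.arctan2(e[:,1],e[:,0])).round(1))
print(t[180,266],t[190,268],s[285,298],s[310,300])
topface(t,"top",245,160,290,210,.12,85)
topface(s,"side",278,262,325,345,.12,120)
topface(t,"top",270,240,300,280,.12,85)
E
```

```text
[ 42  68 108] [ 40  66 104] [ 49  98 143] [25 45 74]
top rect centre [0.6167 0.2369 0.12  ] edges [0.0446 0.0512 0.0446 0.0509]
 poly 4 [[0.6431, 0.2553], [0.6317, 0.2091], [0.5901, 0.2203], [0.6014, 0.2657]] edges [0.0476 0.0431 0.0468 0.043 ]
 moment [[0.617  0.2376 0.12  ]]
 ang [-103.9  164.9   76.   -14.1]
side rect centre [0.6173 0.2387 0.12  ] edges [0.048  0.0498 0.0459 0.049 ]
 poly 4 [[0.5924, 0.221], [0.6028, 0.2658], [0.6433, 0.255], [0.6322, 0.2117]] edges [0.046  0.0418 0.0447 0.0409]
 moment [[0.6179 0.2392 0.12  ]]
 ang [  76.8  -14.9 -104.4  166.8]
top rect centre [0.4527 0.1963 0.12  ] edges [0.0296 0.0453 0.0295 0.0452]
 poly 4 [[0.4775, 0.1905], [0.4397, 0.1773], [0.4269, 0.2028], [0.4691, 0.2165]] edges [0.0401 0.0285 0.0444 0.0274]
 moment [[0.4531 0.1967 0.12  ]]
 ang [-160.7  116.5   18.1  -72.2]
```

```bash
python3 - <<'E'
import cv2
t=cv2.imread("pics/top0.png"); s=cv2.imread("pics/side0.png")
a=cv2.resize(t[172:262,385:480],None,fx=6,fy=6,interpolation=cv2.INTER_CUBIC)
b=cv2.resize(s[160:240,215:310],None,fx=7,fy=7,interpolation=cv2.INTER_CUBIC)
cv2.imwrite("pics/d1.png",cv2.convertScaleAbs(a,alpha=1.8))
cv2.imwrite("pics/d2.png",cv2.convertScaleAbs(b,alpha=1.8))
E
```

```text
(no output)
```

View pics/d1.png

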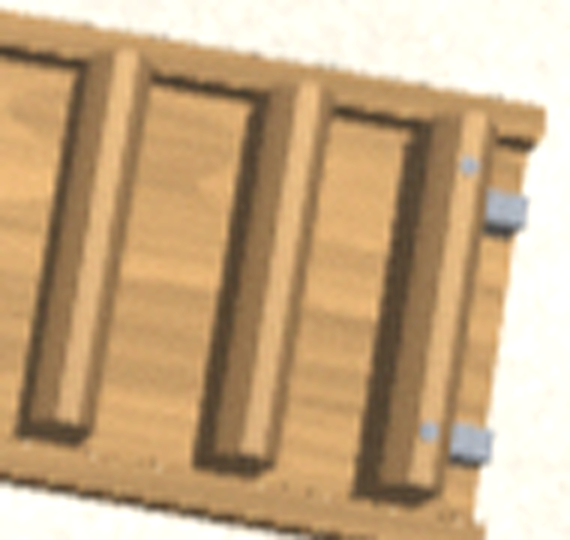

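View pics/d2.png

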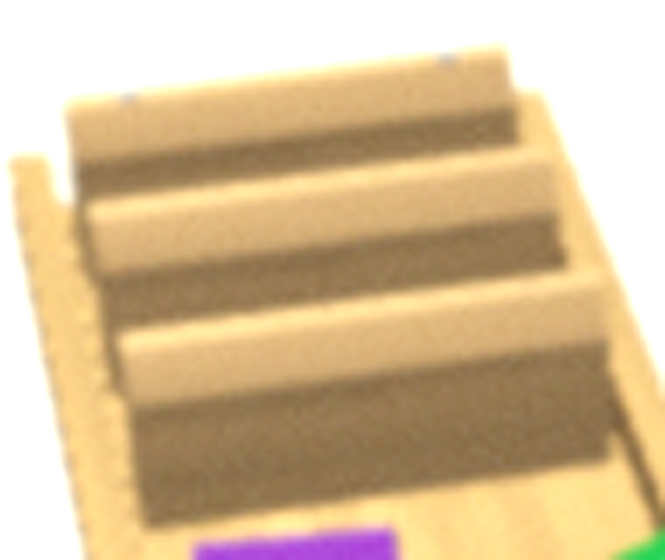

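```bash
python3 - <<'E'
from h import *
t=cv2.imread("pics/top0.png"); g=cv2.cvtColor(t,cv2.COLOR_BGR2GRAY).astype(float)
G=cv2.GaussianBlur(g,(1,5),1)
# approx ridge centre lines px: (row top, col), (row bottom, col)
L={'d3':((181,405.5),(243,397)),'d2':((187,436.5),(248,425.8)),'d1':((192,464),(253,454.5))}
for k,((r0,c0),(r1,c1)) in L.items():
    pts={'l':[], 'r':[]}
    for r in range(r0+4,r1-4):
        c=c0+(c1-c0)*(r-r0)/(r1-r0)
        xs=np.arange(c-7,c+7,.1)
        v=cv2.remap(g.astype(np.float32),xs.astype(np.float32)[None],np.full((1,len(xs)),r,np.float32),cv2.INTER_CUBIC)[0]
        if r in(r0+20,r0+40): print(k,r,np.c_[xs[::10]-c,v[::10]].round(0).tolist())
        d=np.gradient(cv2.GaussianBlur(v[None],(0,0),5)[0])
        i=np.argmax(np.where(np.abs(xs-c+2)<2.2,d,-9)); j=np.argmin(np.where(np.abs(xs-c-2)<2.2,d,9))
        pts['l'].append((xs[i],r)); pts['r'].append((xs[j],r))
    for s in 'lr':
        W=cast("top",pts[s],.066)[:,:2]
        p=W
        for _ in range(4):
            f=np.polyfit(p[:,0],p[:,1],1); e=np.abs(np.polyval(f,p[:,0])-p[:,1]); p=p[e<=max(.0008,2*np.median(e))] 
        print(k,s,len(p),"slope deg",np.degrees(np.arctan(f[0])).round(2),"y at x=.545",np.polyval(f,.545).round(4),"rms",e.std().round(4))
E
```

```text
d3 201 [[-7.0, 46.0], [-6.0, 58.0], [-5.0, 68.0], [-4.0, 68.0], [-3.0, 71.0], [-2.0, 95.0], [-1.0, 107.0], [0.0, 108.0], [1.0, 104.0], [2.0, 83.0], [3.0, 69.0], [4.0, 73.0], [5.0, 86.0], [6.0, 92.0]]
d3 221 [[-7.0, 57.0], [-6.0, 65.0], [-5.0, 69.0], [-4.0, 69.0], [-3.0, 77.0], [-2.0, 101.0], [-1.0, 103.0], [0.0, 104.0], [1.0, 87.0], [2.0, 73.0], [3.0, 68.0], [4.0, 85.0], [5.0, 90.0], [6.0, 94.0]]
d3 l 54 slope deg -11.42 y at x=.545 -0.0489 rms 0.0002
d3 r 54 slope deg -11.46 y at x=.545 -0.0574 rms 0.0002
d2 207 [[-7.0, 44.0], [-6.0, 61.0], [-5.0, 66.0], [-4.0, 70.0], [-3.0, 71.0], [-2.0, 90.0], [-1.0, 104.0], [0.0, 107.0], [1.0, 107.0], [2.0, 82.0], [3.0, 70.0], [4.0, 73.0], [5.0, 96.0], [6.0, 101.0]]
d2 227 [[-7.0, 42.0], [-6.0, 54.0], [-5.0, 65.0], [-4.0, 67.0], [-3.0, 66.0], [-2.0, 77.0], [-1.0, 98.0], [0.0, 104.0], [1.0, 106.0], [2.0, 92.0], [3.0, 70.0], [4.0, 69.0], [5.0, 82.0], [6.0, 94.0]]
d2 l 53 slope deg -11.44 y at x=.545 -0.1186 rms 0.0002
d2 r 53 slope deg -11.55 y at x=.545 -0.127 rms 0.0002
d1 212 [[-7.0, 57.0], [-6.0, 63.0], [-5.0, 67.0], [-4.0, 71.0], [-3.0, 70.0], [-2.0, 89.0], [-1.0, 104.0], [0.0, 107.0], [1.0, 105.0], [2.0, 82.0], [3.0, 66.0], [4.0, 91.0], [5.0, 101.0], [6.0, 95.0]]
d1 232 [[-7.0, 56.0], [-6.0, 66.0], [-5.0, 68.0], [-4.0, 69.0], [-3.0, 67.0], [-2.0, 87.0], [-1.0, 100.0], [0.0, 102.0], [1.0, 104.0], [2.0, 82.0], [3.0, 67.0], [4.0, 78.0], [5.0, 90.0], [6.0, 90.0]]
d1 l 52 slope deg -11.38 y at x=.545 -0.1815 rms 0.0002
d1 r 53 slope deg -11.51 y at x=.545 -0.19 rms 0.0002
```

```bash
python3 - <<'E'
from h import *
a=np.radians(-11.46); X=np.array([np.cos(a),np.sin(a)]); Y=np.array([-np.sin(a),np.cos(a)])
for k,p,q in (('d1',(478,112),(425,487)),('d2',(312,85),(245,457)),('d3',(125,52),(72,428))):
    W=cast("top",(np.array([p,q])+.5)/6-.5+[385,172],.066)[:,:2]; m=W.mean(0)
    print(k,W.round(4).tolist(),"len",np.linalg.norm(W[0]-W[1]).round(4),"mid X,Y",(m@X).round(4),(m@Y).round(4))
for k,p,q in (('d1',(68,103),(505,50)),('d2',(90,205),(550,150)),('d3',(122,335),(600,275))):
    W=cast("side",(np.array([p,q])+.5)/7-.5+[215,160],.066)[:,:2]; m=W.mean(0)
    print(k,"side len",np.linalg.norm(W[0]-W[1]).round(4),"mid X,Y",(m@X).round(4),(m@Y).round(4))
for y in (-.1858,-.1228,-.05315): print((np.array([.545,y])@Y).round(4))
print("div1 ctr", (X*0.572).round(4))
from scipy.spatial.transform import Rotation as R
print(R.from_rotvec([-3.55414254e-01,-3.12129429e+00,2.96829944e-03]).as_matrix().round(3))
E
```

```text
d1 [[0.6003, -0.1976], [0.4618, -0.1708]] len 0.141 mid X,Y 0.5571 -0.075
d2 [[0.6116, -0.1369], [0.4741, -0.1059]] len 0.141 mid X,Y 0.5561 -0.0112
d3 [[0.6253, -0.0685], [0.4859, -0.0435]] len 0.1417 mid X,Y 0.5557 0.0555
d1 side len 0.1368 mid X,Y 0.5568 -0.072
d2 side len 0.1388 mid X,Y 0.5564 -0.0133
d3 side len 0.1383 mid X,Y 0.5563 0.0549
-0.0738
-0.0121
0.0562
div1 ctr [ 0.5606 -0.1136]
[[-0.974  0.225 -0.   ]
 [ 0.225  0.974 -0.002]
 [-0.    -0.002 -1.   ]]
```

```bash
python3 - <<'E'
from h import *
def tri(a,b):
    A=[];
    o=[];d=[]
    for n,p in (("top",a),("side",b)):
        c=optics.calibration(n)["pose"]; o.append(np.array(c)[:3,3]); q=cast(n,p,0)[0]; d.append((q-o[-1])/np.linalg.norm(q-o[-1]))
    s=np.linalg.lstsq(np.c_[d[0],-d[1]],o[1]-o[0],rcond=None)[0]
    P,Q=o[0]+d[0]*s[0],o[1]+d[1]*s[1]; return ((P+Q)/2).round(3),np.linalg.norm(P-Q).round(4)
print("mallet top",tri((182,144),(305,344)))
print("holder corners",cast("top",[(75,340),(128,340),(130,165)],.05).round(3).tolist())
print("holder tool ends (z=.15)",cast("top",[(73,342),(50,300),(48,234)],.15).round(3).tolist())
print("jar",cast("top",(217,241),.06).round(3), "purple", cast("top",[(155,217),(320,168),(278,306)],.12).round(3).tolist(),"green",cast("top",(303,216),.12).round(3))
# line clearance
for y in (.6,.55,.5,.45,.4,.3): print(y, round(.146+(.633-y)/(.633-.238)*.471,3), proj("top",[.146+(.633-y)/(.633-.238)*.471,y,.2]).round(0))
E
```

```text
mallet top (array([0.681, 0.399, 0.181]), np.float64(0.0))
holder corners [[0.291, 0.654, 0.05], [0.289, 0.541, 0.05], [0.676, 0.546, 0.05]]
holder tool ends (z=.15) [[0.29, 0.616, 0.15], [0.374, 0.665, 0.15], [0.507, 0.675, 0.15]]
jar [[0.499 0.348 0.06 ]] purple [[0.543, 0.468, 0.12], [0.642, 0.121, 0.12], [0.353, 0.213, 0.12]] green [[0.54  0.158 0.12 ]]
0.6 0.185 [[ 68. 400.]]
0.55 0.245 [[ 96. 367.]]
0.5 0.305 [[124. 334.]]
0.45 0.364 [[151. 302.]]
0.4 0.424 [[177. 270.]]
0.3 0.543 [[230. 208.]]
```

>>> play_rows([
  [0,-2.55,-2.82,-1.5,0],
  [0,-2.55,-2.82,-1.5,0],
  [0,-2.55,-2.82,-1.5,0],
  [0,-2.55,-2.82,-1.5,0],
  [0,-4.14,-1.92,0,0],
  [0,-4.14,-1.92,0,0],
  [0,-4.14,-1.92,0,0],
  [0,-4.14,-1.92,0,0],
  [0,-4.14,-1.92,0,0],
  [0,-3.98,-1.17,0,0],
  [0,-3.98,-1.17,0,0],
  [0,-3.98,-1.17,0,0],
  [0,-3.98,-1.17,0,0],
  [0,-3.98,-1.17,0,0],
  [0,-3.98,-1.17,0,0.023],
  [0,0,0,0,0],
  [0,0,0,0,0],
], force=30)

```text
time: 2.22
position: [0.6166, 0.2389, 0.2528]
tool_rot: [-0.39, -3.116, 0.0]
ft_force: [-0.4, 0.5, -0.2]
grip_width: 1.001
```

>>> play_rows([
  [0,0,-0.1,3,0],
  [0,0,0,4,0],
  [0,0,0,4,0],
  [0,0,0,3,0],
  [0,0,0,1.9,0],
  [0,0,0,0,0],
  [0.6,0,0,0,0],
  [0.6,0,0,0,0],
  [0.6,0,0,0,0],
  [0.6,0,0,0,0],
  [0.6,0,0,0,0],
  [0.6,0,0,0,0],
], force=30)

```text
time: 3.72
position: [0.617, 0.2374, 0.0945]
tool_rot: [-0.391, -3.117, -0.0]
ft_force: [0.2, 0.1, -0.8]
grip_width: 0.437
```

```bash
python3 - <<'E'
from h import *
from bench import ctrl
s=ctrl.get_state(); print(s['grip_width'],s['ft_force'])
a=optics.get_image("top")[:,:,::-1]; b=optics.get_image("side")[:,:,::-1]
cv2.imwrite("pics/g1.png",np.vstack([cv2.resize(a[120:260,200:400],None,fx=2,fy=2),cv2.resize(b[200:360,220:420],None,fx=2,fy=2)])); print(ctrl.get_state()['grip_width'])
E
```

```text
0.4374075447804857 [ 0.23090281  0.09135687 -0.7924985 ]
0.41478789899447827
```

View pics/g1.png

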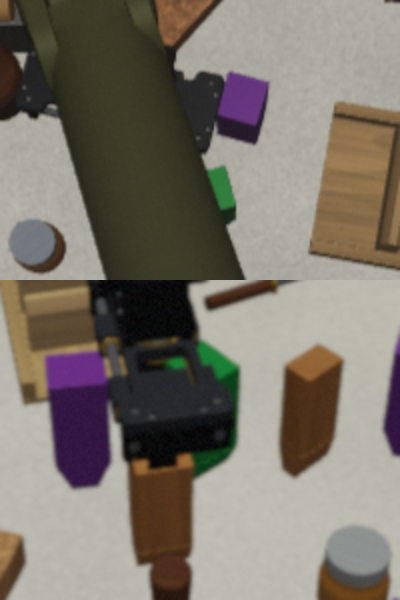

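>>> play_rows([
  [0.8,0,0,0,0],
  [0.8,0,0,0,0],
  [0.8,0,0,0,0],
  [0.8,0,0,0,0],
])

```text
time: 4.32
position: [0.617, 0.2374, 0.0945]
tool_rot: [0.391, 3.117, 0.0]
ft_force: [-0.1, 0.0, 0.3]
grip_width: 0.206
```

```bash
python3 - <<'E'
from h import *
from bench import ctrl
a=optics.get_image("top")[:,:,::-1]; b=optics.get_image("side")[:,:,::-1]
cv2.imwrite("pics/g2.png",cv2.convertScaleAbs(cv2.resize(b[200:350,230:380],None,fx=4,fy=4,interpolation=cv2.INTER_CUBIC),alpha=1.8)); print(ctrl.get_state()['grip_width'])
E
```

```text
0.20092205876729646
```

View pics/g2.png

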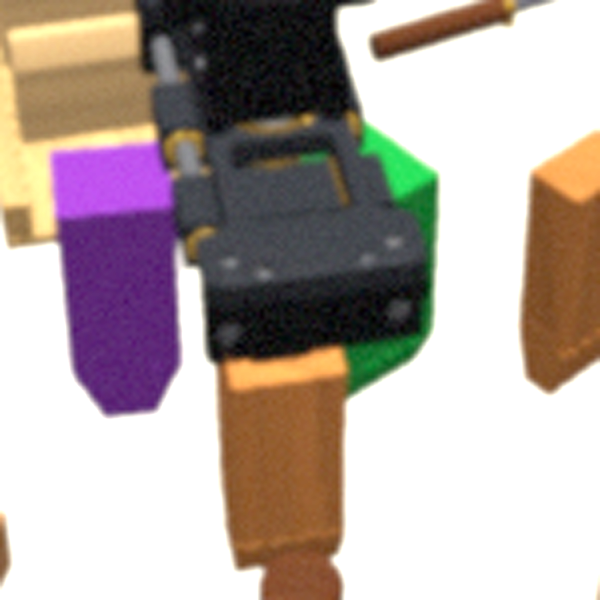

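```bash
python3 - <<'E'
from h import *
from bench import ctrl
s=ctrl.get_state(); p=s['position']; print(p,s['grip_width'],s['time'])
Y=np.array([.247,.969,0]);X=np.array([.969,-.247,0]);Z=np.array([0,0,1.])
def P(x,y,z): return (proj("side",p*[1,1,0]+X*x+Y*y+Z*z)[0]-[230,200])*4
for n,v in dict(tcp=(0,0,p[2]),grasp=(0,0,p[2]+.011),topfl=(.0225,.025,.12),topfr=(-.0225,.025,.12),topbl=(.0225,-.025,.12),topbr=(-.0225,-.025,.12),bodyF_l=(.0375,.095,.1565),bodyF_r=(-.0375,.095,.1565),bodyB_r=(-.0375,-.095,.1565)).items(): print(n,P(*v).round(0))
im=cv2.imread("pics/g2.png")
a=optics.get_image("top")[:,:,::-1]
cv2.imwrite("pics/g3.png",cv2.convertScaleAbs(cv2.resize(a[120:250,180:360],None,fx=4,fy=4,interpolation=cv2.INTER_CUBIC),alpha=1.8))
E
```

```text
[0.61700254 0.2373853  0.09451345] 0.20092205876729646 4.425
tcp [276. 381.]
grasp [276. 361.]
topfl [228. 387.]
topfr [345. 370.]
topbl [208. 299.]
topbr [320. 284.]
bodyF_l [214. 459.]
bodyF_r [428. 428.]
bodyB_r [324. 101.]
```

View pics/g3.png

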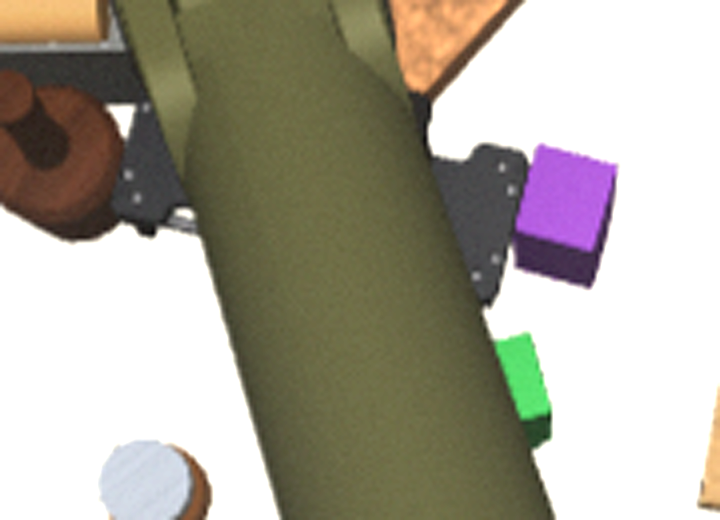

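```bash
python3 - <<'E'
from h import *
def tri(a,b):
    o=[];d=[]
    for n,p in (("top",a),("side",b)):
        c=optics.calibration(n)["pose"]; o.append(np.array(c)[:3,3]); q=cast(n,p,0)[0]; d.append((q-o[-1])/np.linalg.norm(q-o[-1]))
    s=np.linalg.lstsq(np.c_[d[0],-d[1]],o[1]-o[0],rcond=None)[0]
    P,Q=o[0]+d[0]*s[0],o[1]+d[1]*s[1]; return ((P+Q)/2).round(3),np.linalg.norm(P-Q).round(4)
T=lambda x,y:(x/4+180,y/4+120); S=lambda x,y:(x/4+230,y/4+200)
for a in ((128,175),(137,197)):
  for b in ((230,262),(265,272),(228,335)): print(a,b,tri(T(*a),S(*b)))
p0=[0.146,.633]
for z in (.19,.24,.3,.35): print(z,proj("top",[*p0,z]).round(0))
E
```

```text
(128, 175) (230, 262) (array([0.645, 0.319, 0.229]), np.float64(0.0438))
(128, 175) (265, 272) (array([0.64 , 0.322, 0.226]), np.float64(0.032))
(128, 175) (228, 335) (array([0.65 , 0.325, 0.203]), np.float64(0.0404))
(137, 197) (230, 262) (array([0.639, 0.314, 0.222]), np.float64(0.0511))
(137, 197) (265, 272) (array([0.634, 0.317, 0.219]), np.float64(0.0391))
(137, 197) (228, 335) (array([0.645, 0.32 , 0.196]), np.float64(0.0479))
0.19 [[ 52. 421.]]
0.24 [[ 39. 426.]]
0.3 [[ 22. 433.]]
0.35 [[  5. 439.]]
```

```bash
python3 - <<'E'
import cv2
t=cv2.imread("pics/top0.png")
cv2.imwrite("pics/t0.png",cv2.convertScaleAbs(cv2.resize(t[370:480,0:140],None,fx=5,fy=5,interpolation=cv2.INTER_CUBIC),alpha=1.8))
E
```

```text
(no output)
```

View pics/t0.png

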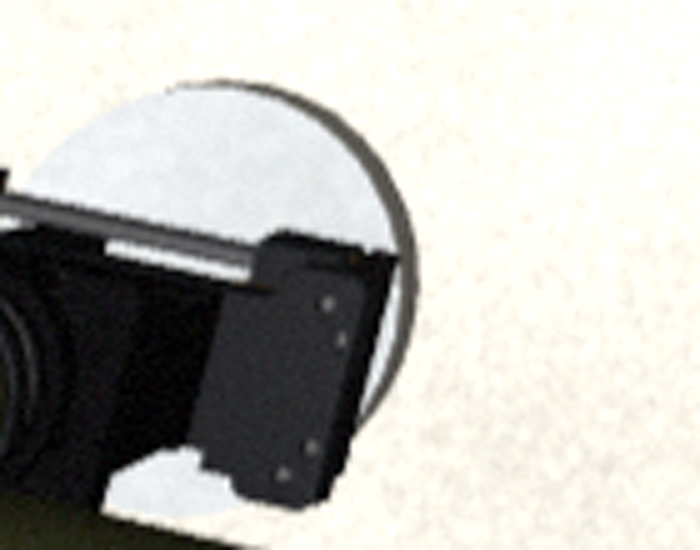

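>>> play_rows([
  [0.8,0,0,-2,0],
  [0.8,0,0,-3,0],
  [0.8,0,0,-3,0],
  [0.8,0,0,0,0],
])

```text
time: 4.97
position: [0.6193, 0.238, 0.1792]
tool_rot: [0.391, 3.111, 0.006]
ft_force: [-1.0, 0.2, 0.7]
grip_width: 0.203
```

```bash
python3 - <<'E'
from h import *
from bench import ctrl
b=optics.get_image("side")[:,:,::-1]
cv2.imwrite("pics/g4.png",cv2.convertScaleAbs(cv2.resize(b[150:350,230:380],None,fx=3,fy=3,interpolation=cv2.INTER_CUBIC),alpha=2.2)); s=ctrl.get_state(); print(s['grip_width'],s['ft_force'],s['position'])
E
```

```text
0.198969135754091 [ 0.09844117 -0.09198482 -1.27390209] [0.61814503 0.23766339 0.1769968 ]
```

View pics/g4.png

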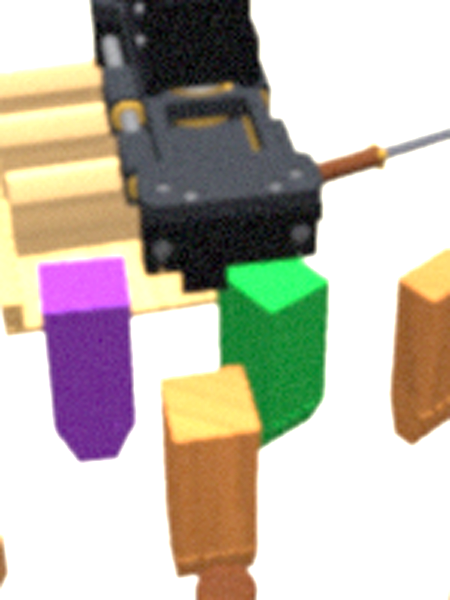

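```bash
python3 - <<'E'
from h import *
p=np.array([.6181,.2377]);Y=np.array([.247,.969]);X=np.array([.969,-.247])
for y in (.009,.024):
  for z in (.169,.19,.21,.23): 
    q=[proj("side",[*(p+Y*y+X*x),z])[0] for x in (.0095,-.0095)]; print(y,z,[((a-[230,150])*3).round(0).tolist() for a in q])
E
```

```text
0.009 0.169 [[188.0, 344.0], [226.0, 339.0]]
0.009 0.19 [[187.0, 311.0], [225.0, 307.0]]
0.009 0.21 [[186.0, 279.0], [225.0, 275.0]]
0.009 0.23 [[185.0, 246.0], [225.0, 242.0]]
0.024 0.169 [[193.0, 364.0], [231.0, 359.0]]
0.024 0.19 [[192.0, 331.0], [231.0, 326.0]]
0.024 0.21 [[191.0, 299.0], [231.0, 294.0]]
0.024 0.23 [[190.0, 266.0], [230.0, 261.0]]
```

>>> play_rows([
  [0,0,0,-3,0],
  [0,0,0,0,0],
  [0,0,0,0,0],
  [0,0,0,0,0],
  [0,0,0,0,0],
  [0,0,0,0,0],
])

```text
time: 5.78
position: [0.6168, 0.2373, 0.204]
tool_rot: [-0.391, -3.117, 0.001]
ft_force: [0.2, 0.6, 0.5]
grip_width: 0.801
```

```bash
python3 - <<'E'
from h import *
from bench import ctrl
b=optics.get_image("side")[:,:,::-1]; a=optics.get_image("top")[:,:,::-1]
cv2.imwrite("pics/g5.png",cv2.convertScaleAbs(cv2.resize(b[100:300,230:400],None,fx=3,fy=3,interpolation=cv2.INTER_CUBIC),alpha=2.5)); s=ctrl.get_state(); print(s['grip_width'],s['ft_force'],s['position'],s['time'])
p=s['position'];Y=np.array([.247,.969]);X=np.array([.969,-.247])
for y in (.0435,.0585,-.0435,-.0585):
  for z in (p[2]-.008,p[2]+.032): 
    q=[proj("side",[*(p[:2]+Y*y+X*x),z])[0] for x in (.0095,-.0095)]; print(y,z,[((a-[230,100])*3).round(0).tolist() for a in q])
E
```

```text
0.8878703695685232 [0.30755869 0.08762995 0.13870246] [0.61690911 0.23734666 0.20430149] 5.875
0.0435 0.19630149092075838 [[201.0, 497.0], [241.0, 492.0]]
0.0435 0.2363014909207584 [[199.0, 431.0], [240.0, 426.0]]
0.0585 0.19630149092075838 [[206.0, 518.0], [247.0, 513.0]]
0.0585 0.2363014909207584 [[205.0, 452.0], [247.0, 446.0]]
-0.0435 0.19630149092075838 [[171.0, 385.0], [208.0, 381.0]]
-0.0435 0.2363014909207584 [[169.0, 321.0], [207.0, 316.0]]
-0.0585 0.19630149092075838 [[166.0, 367.0], [203.0, 363.0]]
-0.0585 0.2363014909207584 [[164.0, 303.0], [202.0, 299.0]]
```

View pics/g5.png

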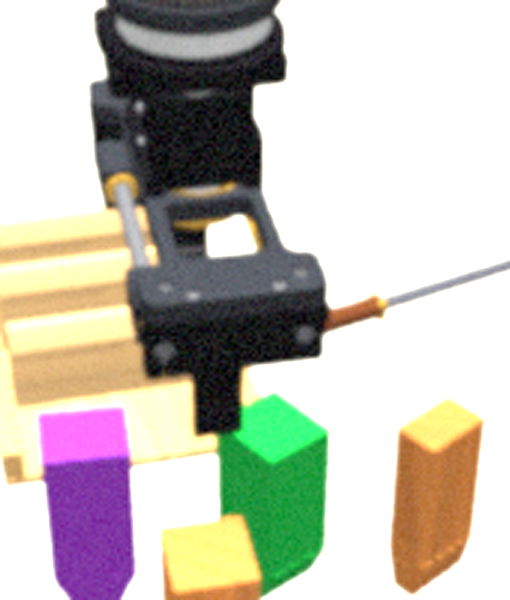

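```bash
python3 - <<'E'
from h import *
for q in ([.617,.2374],[.603,.184]):
  for z in (.16,.21,.25):
    print(q,z,[((proj("top",[q[0]+.247*y+.969*x,q[1]+.969*y-.247*x,z])[0]-[180,120])*4).round(0).tolist() for y in (-.095,.095) for x in (-.0375,.0375)])
    print('   side',[((proj("side",[q[0]+.247*y+.969*x,q[1]+.969*y-.247*x,z])[0]-[230,200])*4).round(0).tolist() for y in (.095,) for x in (-.0375,.0375)])
a=optics.get_image("top")[:,:,::-1]
cv2.imwrite("pics/g6.png",cv2.convertScaleAbs(cv2.resize(a[120:250,180:360],None,fx=4,fy=4,interpolation=cv2.INTER_CUBIC),alpha=2.5))
E
```

```text
[0.617, 0.2374] 0.16 [[497.0, 336.0], [531.0, 195.0], [134.0, 252.0], [171.0, 113.0]]
   side [[428.0, 421.0], [214.0, 452.0]]
[0.617, 0.2374] 0.21 [[495.0, 315.0], [530.0, 169.0], [115.0, 228.0], [154.0, 83.0]]
   side [[433.0, 315.0], [209.0, 345.0]]
[0.617, 0.2374] 0.25 [[493.0, 297.0], [530.0, 146.0], [100.0, 206.0], [140.0, 56.0]]
   side [[436.0, 223.0], [205.0, 253.0]]
[0.603, 0.184] 0.16 [[603.0, 361.0], [636.0, 220.0], [239.0, 277.0], [275.0, 137.0]]
   side [[395.0, 314.0], [191.0, 342.0]]
[0.603, 0.184] 0.21 [[606.0, 341.0], [640.0, 195.0], [225.0, 254.0], [263.0, 108.0]]
   side [[398.0, 209.0], [186.0, 236.0]]
[0.603, 0.184] 0.25 [[608.0, 324.0], [644.0, 172.0], [213.0, 234.0], [252.0, 83.0]]
   side [[400.0, 119.0], [181.0, 146.0]]
```

View pics/g6.png

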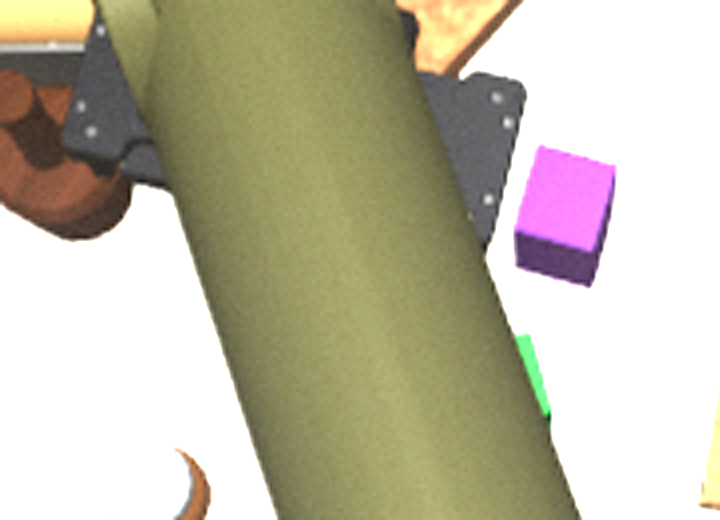

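>>> play_rows([
  [0,0,0,3,0],
  [0,0,0,4,0],
  [0,0,0,3.7,0],
  [0,0,0,1.5,0],
  [0,0,0,1,0],
  [0,0,0,1,0],
  [0,0,0,0,0],
])

```text
time: 6.8
position: [0.617, 0.2374, 0.0625]
tool_rot: [0.391, 3.117, 0.0]
ft_force: [-0.4, 0.2, 0.7]
grip_width: 0.998
```

>>> play_rows([
  [0,0,0,0.5,0],
  [0,0,0,0.5,0],
  [0,0,0,0.5,0],
  [0,0,0,0,0],
  [0.6,0,0,0,0],
  [0.6,0,0,0,0],
  [0.6,0,0,0,0],
  [0.6,0,0,0,0],
  [0.6,0,0,0,0],
])

```text
time: 7.92
position: [0.617, 0.2374, 0.0475]
tool_rot: [0.391, 3.117, 0.0]
ft_force: [-0.1, 0.6, 0.2]
grip_width: 0.57
```

```bash
python3 - <<'E'
from h import *
from bench import ctrl
b=optics.get_image("side")[:,:,::-1]
cv2.imwrite("pics/g7.png",cv2.convertScaleAbs(cv2.resize(b[180:350,230:380],None,fx=3,fy=3,interpolation=cv2.INTER_CUBIC),alpha=2.2)); s=ctrl.get_state(); print(s['grip_width'],s['ft_force'],s['position'])
E
```

```text
0.5751177242868891 [-0.29393587 -0.55867251 -0.24558549] [0.61703274 0.23738379 0.04754722]
```

View pics/g7.png

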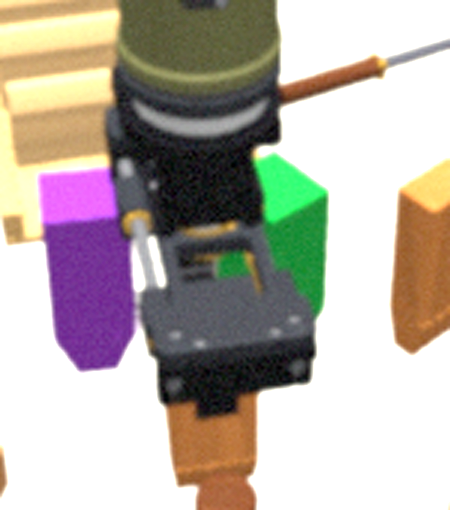

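>>> play_rows([
  [0.6,0,0,-0.5,0],
  [0.6,0,0,-2,0],
  [0.6,0,0,-4,0],
  [0.6,0,0,-4,0],
  [0.6,0,0,-3,0],
  [0.6,0,0,-1.5,0],
  [0.6,-0.2,-3,0,0],
  [0.6,-0.2,-4.5,0,0],
  [0.6,-0.2,-4.5,0,0],
  [0.6,-0.2,-4.5,0,0],
  [0.6,-0.2,-4.5,0,0],
  [0.6,-0.2,-4.5,0,0],
  [0.6,-0.2,-4.5,0,0],
  [0.6,-0.2,-4.5,0,0],
  [0.6,-0.2,-3,0,0],
  [0.6,-0.07,-1.67,0,0],
  [0.6,0,0,0,-0.05],
  [0.6,0,0,0,0],
  [0.6,0,0,0,0],
], force=45)

```text
time: 10.35
position: [0.5385, -0.1458, 0.1973]
tool_rot: [-0.312, -3.126, -0.001]
ft_force: [-0.4, -0.5, -3.1]
grip_width: 0.571
```

```bash
python3 - <<'E'
from h import *
from bench import ctrl
b=optics.get_image("side")[:,:,::-1]; a=optics.get_image("top")[:,:,::-1]
cv2.imwrite("pics/s8.png",b);cv2.imwrite("pics/t8.png",a)
cv2.imwrite("pics/g8.png",cv2.convertScaleAbs(cv2.resize(b[60:260,180:380],None,fx=3,fy=3,interpolation=cv2.INTER_CUBIC),alpha=2.2)); s=ctrl.get_state(); print(s['grip_width'],s['ft_force'],s['position'],s['tool_rot'],s['time'])
E
```

```text
0.5730093055027984 [ 0.23827628 -0.23313229 -1.54616018] [ 0.53841374 -0.14609221  0.19736766] [-3.12240377e-01 -3.12584980e+00 -2.74623792e-04] 10.45
```

View pics/g8.png

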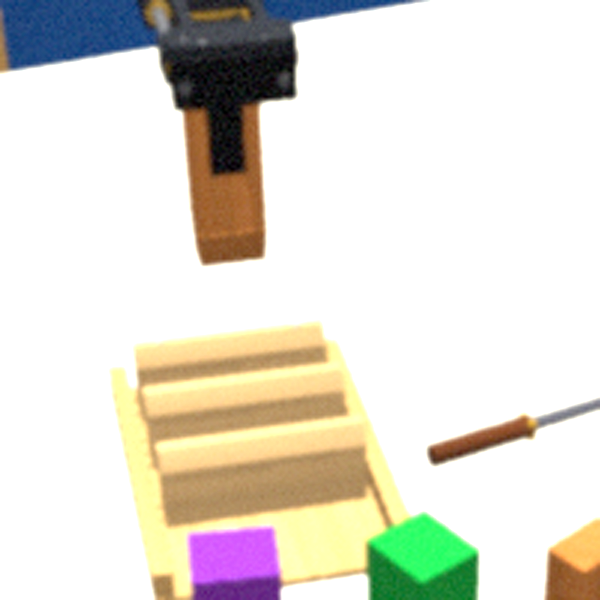

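View pics/t8.png

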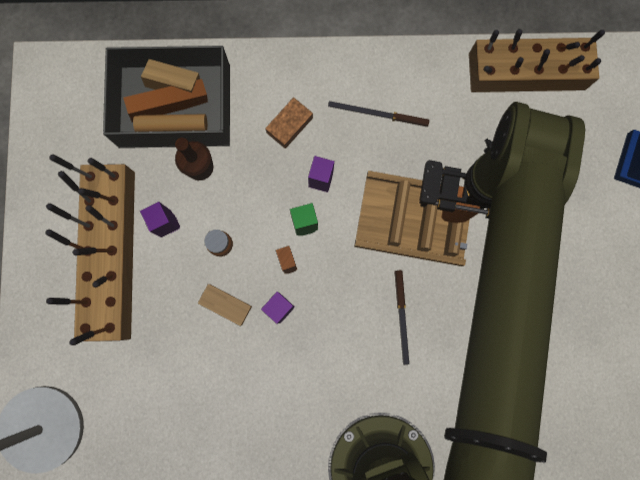

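```bash
python3 - <<'E'
from h import *
a=np.radians(-11.46); X=np.array([np.cos(a),np.sin(a)]); Y=np.array([-np.sin(a),np.cos(a)])
for z in (.15,): 
  W=cast("side",[(204.5/3+180,263/3+60),(263/3+180,257.5/3+60)],z)[:,:2]; print(z,(W@X).round(4),(W@Y).round(4),"foot centre Y",((W@Y).mean()-.012).round(4))
# top cam of div ridges with new image, verify static; side-cam ridge estimate with edges
b=cv2.imread("pics/s8.png")
p=proj("side",[*(X*.5567+Y*(-.0362+.012)),.15]); print(p)
E
```

```text
0.15 [0.5748 0.5353] [-0.0262 -0.0245] foot centre Y -0.0374
[[257.21544287 147.12628561]]
```

>>> play_rows([
  [0.6,0,0,2,0],
  [0.6,0,0,3,0],
  [0.6,0,0,2.5,0],
  [0.6,0,0,1.5,0],
  [0.6,0,0,0,0],
  [0.6,0,0,0.7,0],
  [0.6,0,0,0.7,0],
  [0.6,0,0,0.7,0],
  [0.6,0,0,0,0],
])

```text
time: 11.58
position: [0.5384, -0.1477, 0.0862]
tool_rot: [0.314, 3.125, -0.001]
ft_force: [0.7, -3.0, -1.9]
grip_width: 0.572
```

>>> play_rows([
  [0.6,0,0,0.6,0],
  [0.6,0,0,0.6,0],
  [0.6,0,0,0.5,0],
  [0.6,0,0,0,0],
])

```text
time: 12.08
position: [0.5379, -0.1464, 0.0685]
tool_rot: [-0.313, -3.125, -0.0]
ft_force: [1.4, -2.0, -2.6]
grip_width: 0.571
```

```bash
cat > st.py <<'E'
from h import *
from bench import ctrl
s=ctrl.get_state(); p=s['position']; a=np.radians(-11.46); X=np.array([np.cos(a),np.sin(a)]); Y=np.array([-np.sin(a),np.cos(a)])
print("t",s['time'],"rackXY",(p[:2]@X).round(4),(p[:2]@Y).round(4),"z",p[2].round(4),"F",(s['ft_force'][:2]@X).round(1),(s['ft_force'][:2]@Y).round(1),s['ft_force'][2].round(1),"M",s['torque'].round(2),"rot",s['tool_rot'].round(4),"g",s['grip_width'].round(3))
E
python3 st.py
```

```text
Traceback (most recent call last):
  File "st.py", line 4, in <module>
    print("t",s['time'],"rackXY",(p[:2]@X).round(4),(p[:2]@Y).round(4),"z",p[2].round(4),"F",(s['ft_force'][:2]@X).round(1),(s['ft_force'][:2]@Y).round(1),s['ft_force'][2].round(1),"M",s['torque'].round(2),"rot",s['tool_rot'].round(4),"g",s['grip_width'].round(3))
                                                                                                                                                                                                                                               ^^^^^^^^^^^^^^^^^^^^^
AttributeError: 'float' object has no attribute 'round'
```

```bash
sed -i "s/s\['grip_width'\].round(3)/round(s['grip_width'],3)/" st.py; python3 st.py
```

```text
t 12.075 rackXY 0.5562 -0.0366 z 0.0685 F 1.8 -1.7 -2.6 M [-0.65 -0.16 -0.03] rot [-3.1300e-01 -3.1249e+00 -3.0000e-04] g 0.571
```

>>> play_rows([
  [0.6,0,0,0.4,0],
  [0.6,0,0,0.4,0],
  [0.6,0,0,0.4,0],
  [0.6,0,0,0,0],
])

```text
time: 12.58
position: [0.5381, -0.1465, 0.0568]
tool_rot: [-0.313, -3.125, -0.0]
ft_force: [0.8, -1.3, -3.4]
grip_width: 0.571
```

```bash
python3 st.py
```

```text
t 12.575 rackXY 0.5565 -0.0367 z 0.0568 F 1.0 -1.1 -3.4 M [-0.43 -0.14 -0.05] rot [-3.1300e-01 -3.1255e+00 -3.0000e-04] g 0.571
```

>>> play_rows([
  [0.6,0,0,0.2,0],
  [0.6,0,0,0.2,0],
  [0.6,0,0,0,0],
])

```text
time: 12.95
position: [0.5385, -0.1466, 0.0535]
tool_rot: [0.313, 3.126, 0.001]
ft_force: [-0.3, -1.0, 0.8]
grip_width: 0.573
```

```bash
python3 st.py
```

```text
t 12.95 rackXY 0.5569 -0.0367 z 0.0535 F -0.1 -1.0 0.8 M [-0.19  0.03 -0.07] rot [3.1310e-01 3.1256e+00 5.0000e-04] g 0.573
```

>>> play_rows([
  [0.6,0,0,0.2,0],
  [0.6,0,0,0,0],
  [0.6,0,0,0,0],
])

```text
time: 13.32
position: [0.5386, -0.1466, 0.0534]
tool_rot: [0.313, 3.125, 0.002]
ft_force: [-4.2, 0.5, 12.5]
grip_width: 0.572
```

```bash
python3 st.py; python3 - <<'E'
from h import *
b=optics.get_image("side")[:,:,::-1]; a=optics.get_image("top")[:,:,::-1]
cv2.imwrite("pics/s9.png",b);cv2.imwrite("pics/t9.png",a)
cv2.imwrite("pics/g9.png",np.hstack([cv2.convertScaleAbs(cv2.resize(q,(400,400),interpolation=cv2.INTER_CUBIC),alpha=2.) for q in (b[130:250,200:320],a[160:280,350:470])]))
E
```

```text
t 13.325 rackXY 0.557 -0.0367 z 0.0534 F -4.2 -0.3 12.5 M [ 0.03  1.17 -0.06] rot [3.1330e-01 3.1254e+00 2.0000e-03] g 0.572
```

View pics/g9.png

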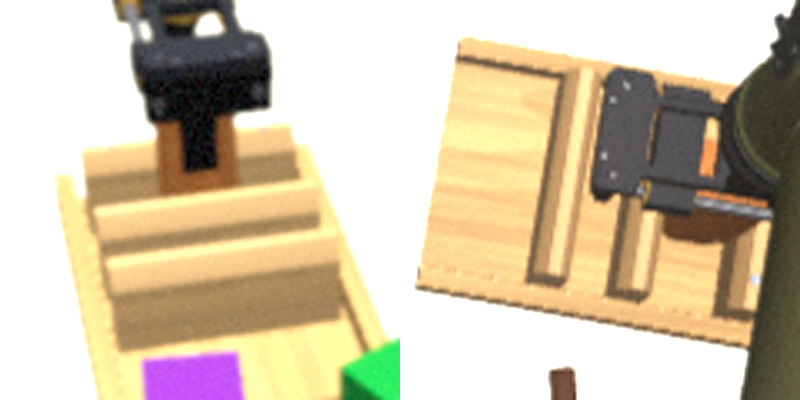

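```bash
cat > ridge.py <<'E'
from h import *
import sys
a_=np.radians(-11.46); X=np.array([np.cos(a_),np.sin(a_)]); Y=np.array([-np.sin(a_),np.cos(a_)])
def ridge(im,Yc,x0,x1):
    g=cv2.cvtColor(im,cv2.COLOR_BGR2GRAY).astype(np.float32); out=[];R=[]
    for x in np.arange(x0,x1,.001):
        ys=np.arange(-.011,.011,.0002)
        px=proj("top",np.array([[*(X*x+Y*(Yc+y)),.066] for y in ys])).astype(np.float32)
        v=cv2.remap(g,px[None,:,0].copy(),px[None,:,1].copy(),cv2.INTER_CUBIC)[0]
        R.append(v)
    v=cv2.GaussianBlur(np.mean(R,0)[None],(0,0),3)[0]; d=np.gradient(v)
    # refine: strongest rise then fall around the bright strip (y decreasing = right)
    i=np.argmax(v*( np.abs(ys)<.008)); lo=np.where((ys<ys[i])&(ys>ys[i]-.008))[0]; hi=np.where((ys>ys[i])&(ys<ys[i]+.008))[0]
    e1=ys[lo[np.argmax(d[lo])]]; e2=ys[hi[np.argmin(d[hi])]]
    return Yc+(e1+e2)/2, e2-e1
E
python3 - <<'E'
from ridge import *
t0=cv2.imread("pics/top0.png"); t9=cv2.imread("pics/t9.png")
for n,y in (("d1",-.0738),("d2",-.0121),("d3",.0562)):
    for r in ((.50,.61),(.50,.525),(.59,.61)): print(n,r,[round(float(q),4) for q in ridge(t0,y,*r)])
for n,y,r in (("d2",.000,(.495,.52)),("d3",.0562,(.5,.6)),("d1",-.0738,(.49,.505))): print("now",n,[round(float(q),4) for q in ridge(t9,y,*r)])
E
```

```text
d1 (0.5, 0.61) [-0.0738, 0.0084]
d1 (0.5, 0.525) [-0.0738, 0.0084]
d1 (0.59, 0.61) [-0.0737, 0.0086]
d2 (0.5, 0.61) [-0.012, 0.0082]
d2 (0.5, 0.525) [-0.0121, 0.008]
d2 (0.59, 0.61) [-0.012, 0.0082]
d3 (0.5, 0.61) [0.0563, 0.0082]
d3 (0.5, 0.525) [0.0563, 0.0082]
d3 (0.59, 0.61) [0.0562, 0.0084]
now d2 [0.0007, 0.0082]
now d3 [0.0563, 0.0082]
now d1 [-0.0736, 0.008]
```

>>> play_rows([
  [0.6,0,0,-0.3,0],
  [0.6,0,0,-0.7,0],
  [0.6,0,0,-1,0],
  [0.6,0,0,-1.5,0],
  [0.6,0,0,-2,0],
  [0.6,0,0,-2.0,0],
  [0.6,0,0,-0.5,0],
  [0.6,0,0,0,0],
  [0.6,0,1,0,0],
  [0.6,0,2.5,0,0],
  [0.6,0,2.5,0,0],
  [0.6,0,1.49,0,0],
  [0.6,0,0,0,0],
  [0.6,0,0,0,0],
])

```text
time: 15.18
position: [0.5528, -0.0746, 0.1313]
tool_rot: [-0.315, -3.125, 0.001]
ft_force: [-0.6, -0.5, -2.1]
grip_width: 0.573
```

```bash
python3 st.py; python3 - <<'E'
from ridge import *
b=optics.get_image("side")[:,:,::-1]; a=optics.get_image("top")[:,:,::-1]
cv2.imwrite("pics/s10.png",b);cv2.imwrite("pics/t10.png",a)
cv2.imwrite("pics/g10.png",np.hstack([cv2.convertScaleAbs(cv2.resize(q,(400,400),interpolation=cv2.INTER_CUBIC),alpha=2.) for q in (b[110:230,200:320],a[160:280,370:490])]))
for n,y,r in (("d2",.000,(.495,.515)),("d1",-.0738,(.49,.6)),("d1",-.0738,(.49,.505)),("d3",.056,(.49,.505))): print("now",n,[round(float(q),4) for q in ridge(a,y,*r)])
E
```

```text
t 15.175 rackXY 0.5566 0.0367 z 0.1313 F -0.5 -0.6 -2.1 M [-0.02  0.01  0.03] rot [-3.1510e-01 -3.1255e+00  1.3000e-03] g 0.573
now d2 [0.0007, 0.0082]
now d1 [-0.0811, 0.0074]
now d1 [-0.0804, 0.0076]
now d3 [0.0563, 0.0082]
```

View pics/g10.png

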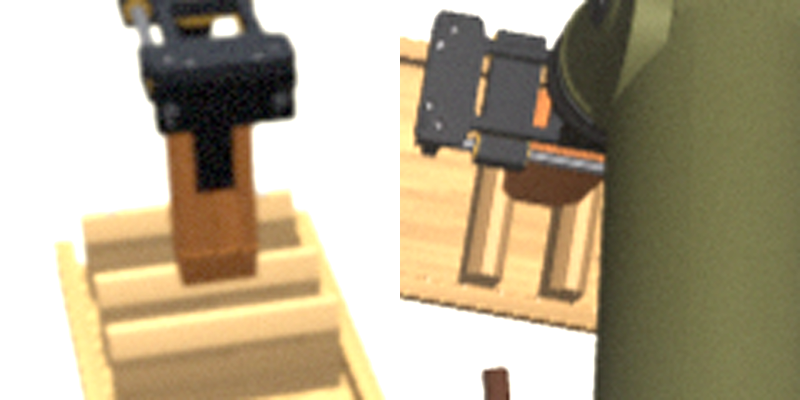

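```bash
python3 st.py
```

```text
t 15.275 rackXY 0.5567 0.0365 z 0.1315 F -0.4 -1.0 -1.6 M [-0.01 -0.02 -0.02] rot [ 3.1650e-01  3.1256e+00 -7.0000e-04] g 0.575
```

>>> play_rows([
  [0.6,0,0.22,0,0],
  [0.6,0,0,0,0],
  [0.6,0,0,0,0],
])

```text
time: 15.65
position: [0.5536, -0.0713, 0.1315]
tool_rot: [0.313, 3.126, 0.0]
ft_force: [0.8, -1.2, -1.7]
grip_width: 0.573
```

```bash
python3 st.py
```

```text
t 15.65 rackXY 0.5567 0.0401 z 0.1315 F 1.0 -1.0 -1.7 M [-0.01 -0.   -0.01] rot [3.1340e-01 3.1258e+00 1.0000e-04] g 0.573
```

>>> play_rows([
  [0.6,0,0,0,0],
  [0.6,0,0,0,0],
  [0.6,0,0,0,0],
  [0.6,0,0,0,0],
])

```text
time: 16.15
position: [0.5536, -0.0712, 0.1315]
tool_rot: [0.313, 3.126, 0.0]
ft_force: [0.4, 0.4, -1.7]
grip_width: 0.574
```

```bash
python3 st.py
```

```text
t 16.15 rackXY 0.5567 0.0402 z 0.1315 F 0.3 0.5 -1.7 M [-0.01 -0.03 -0.01] rot [0.3133 3.1259 0.    ] g 0.574
```

>>> play_rows([
  [0.6,0,-0.15,0,0],
  [0.6,0,0,0,0],
  [0.6,0,0,0,0],
  [0.6,0,0,0,0],
])

```text
time: 16.65
position: [0.5533, -0.0727, 0.1315]
tool_rot: [0.313, 3.126, 0.0]
ft_force: [0.0, -0.1, -1.6]
grip_width: 0.576
```

```bash
python3 st.py
```

```text
t 16.65 rackXY 0.5567 0.0387 z 0.1315 F 0.0 -0.1 -1.6 M [0.04 0.02 0.  ] rot [3.1320e-01 3.1259e+00 1.0000e-04] g 0.576
```

>>> play_rows([
  [0.6,0,0,1.0,0],
  [0.6,0,0,1.0,0],
  [0.6,0,0,0.7,0],
  [0.6,0,0,0.6,0],
  [0.6,0,0,0.6,0],
  [0.6,0,0,0.6,0],
  [0.6,0,0,0,0],
  [0.6,0,0,0,0],
])

```text
time: 17.65
position: [0.5528, -0.0725, 0.0859]
tool_rot: [-0.313, -3.125, 0.0]
ft_force: [0.5, -2.8, -2.4]
grip_width: 0.572
```

```bash
python3 st.py;  python3 - <<'E'
from ridge import *
a=optics.get_image("top")[:,:,::-1]
cv2.imwrite("pics/t11.png",a)
for n,y,r in (("d2",.000,(.495,.515)),("d3",.058,(.49,.505))): print("now",n,[round(float(q),4) for q in ridge(a,y,*r)])
E
```

```text
t 17.65 rackXY 0.5562 0.0388 z 0.0859 F 1.1 -2.7 -2.4 M [-0.76  0.07 -0.03] rot [-0.313  -3.1249  0.    ] g 0.572
now d2 [0.0036, 0.0036]
now d3 [0.0541, 0.0086]
```

```bash
python3 - <<'E'
from ridge import *
a=cv2.imread("pics/t11.png"); b=optics.get_image("side")[:,:,::-1]
cv2.imwrite("pics/g11.png",np.hstack([cv2.convertScaleAbs(cv2.resize(q,(400,400),interpolation=cv2.INTER_CUBIC),alpha=2.) for q in (b[130:250,200:320],a[160:280,370:490])]))
E
```

```text
(no output)
```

View pics/g11.png

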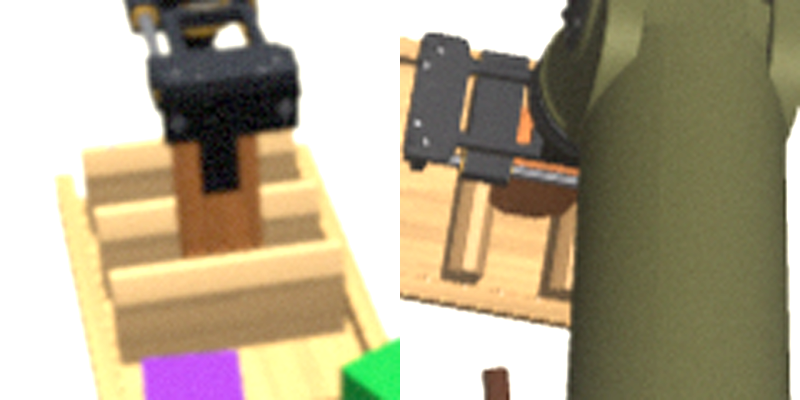

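>>> play_rows([
  [0.6,0,-0.07,0.5,0],
  [0.6,0,0,0.6,0],
  [0.6,0,0,0.6,0],
  [0.6,0,0,0.4,0],
  [0.6,0,0,0.4,0],
  [0.6,0,0,0.4,0],
  [0.6,0,0,0,0],
])

```text
time: 18.62
position: [0.5527, -0.0732, 0.0567]
tool_rot: [-0.313, -3.125, 0.0]
ft_force: [-0.4, -1.4, -3.2]
grip_width: 0.568
```

```bash
python3 st.py
```

```text
t 18.625 rackXY 0.5562 0.038 z 0.0567 F -0.1 -1.5 -3.2 M [-0.65  0.07 -0.08] rot [-3.131e-01 -3.125e+00  1.000e-04] g 0.568
```

Now the last few millimetres down to the floor.

>>> play_rows([
  [0.6,0,0,0.2,0],
  [0.6,0,0,0.2,0],
  [0.6,0,0,0,0],
  [0.6,0,0,0,0],
])

```text
time: 19.12
position: [0.5533, -0.0734, 0.0535]
tool_rot: [0.313, 3.126, 0.0]
ft_force: [0.1, -2.1, -0.2]
grip_width: 0.57
```

```bash
python3 st.py; python3 - <<'E'
from ridge import *
a=optics.get_image("top")[:,:,::-1]; b=optics.get_image("side")[:,:,::-1]
cv2.imwrite("pics/t12.png",a);cv2.imwrite("pics/s12.png",b)
cv2.imwrite("pics/g12.png",np.hstack([cv2.convertScaleAbs(cv2.resize(q,(400,400),interpolation=cv2.INTER_CUBIC),alpha=2.) for q in (b[130:250,200:320],a[160:280,370:490])]))
for n,y,r in (("d2",.0007,(.489,.5)),("d3",.075,(.489,.515))): print("now",n,[round(float(q),4) for q in ridge(a,y,*r)])
E
```

```text
t 19.125 rackXY 0.5569 0.038 z 0.0535 F 0.6 -2.1 -0.2 M [-0.68 -0.01  0.01] rot [0.3132 3.1255 0.    ] g 0.57
now d2 [-0.0067, 0.0028]
now d3 [0.0754, 0.008]
```

View pics/g12.png

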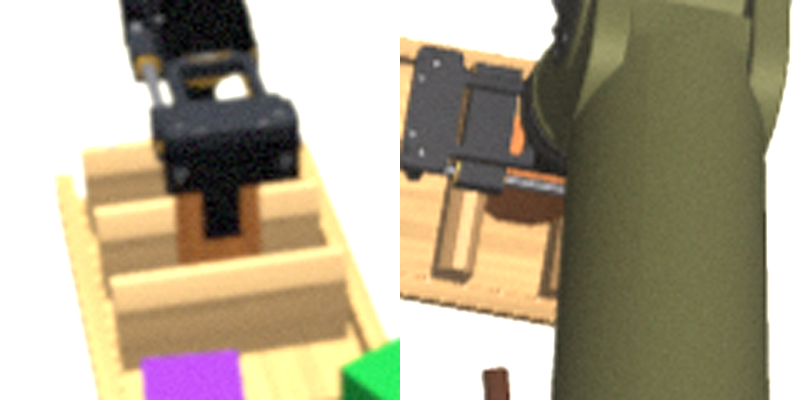

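>>> play_rows([
  [0.6,0,0,0.15,0],
  [0.6,0,0,0,0],
  [0.6,0,0,0,0],
])

```text
time: 19.6
position: [0.5534, -0.0734, 0.0534]
tool_rot: [0.313, 3.125, 0.001]
ft_force: [-2.6, -2.4, 7.8]
grip_width: 0.571
```

```bash
python3 st.py
```

```text
t 19.6 rackXY 0.557 0.038 z 0.0534 F -2.1 -2.8 7.8 M [-0.53  0.91 -0.06] rot [3.1330e-01 3.1255e+00 1.1000e-03] g 0.571
```

>>> play_rows([
  [0.6,0,0,-0.12,0],
  [0.6,0,0,0,0],
  [0.3,0,0,0,0],
  [0.15,0,0,0,0],
  [0.15,0,0,0,0],
  [0.15,0,0,0,0],
  [0.15,0,0,0,0],
  [0.15,0,0,-1,0],
  [0.15,0,0,-2,0],
  [0.15,0,0,-3,0],
  [0.15,0,0,-4,0],
  [0.15,0,0,-4,0],
  [0.15,0,0,0,0],
  [0.15,0,-4,0,0],
  [0.15,0,-5,0,0],
  [0.15,0,-5,0,0],
  [0.15,0,-5,0,0],
  [0.15,0,-4,0,0],
  [0.15,0,0,0,0],
])

```text
time: 21.98
position: [0.5049, -0.3031, 0.1928]
tool_rot: [-0.325, -3.123, 0.003]
ft_force: [0.3, 0.2, 0.2]
grip_width: 0.849
```

```bash
python3 st.py; python3 - <<'E'
from ridge import *
a=optics.get_image("top")[:,:,::-1]; b=optics.get_image("side")[:,:,::-1]
cv2.imwrite("pics/t13.png",a);cv2.imwrite("pics/s13.png",b)
cv2.imwrite("pics/g13.png",np.hstack([cv2.convertScaleAbs(cv2.resize(q,(400,400),interpolation=cv2.INTER_CUBIC),alpha=2.) for q in (b[130:250,200:320],a[160:280,350:470])]))
E
```

```text
t 21.975 rackXY 0.555 -0.1968 z 0.1928 F 0.3 0.3 0.2 M [ 0.03  0.02 -0.02] rot [-3.2470e-01 -3.1234e+00  3.0000e-03] g 0.849
```

View pics/g13.png

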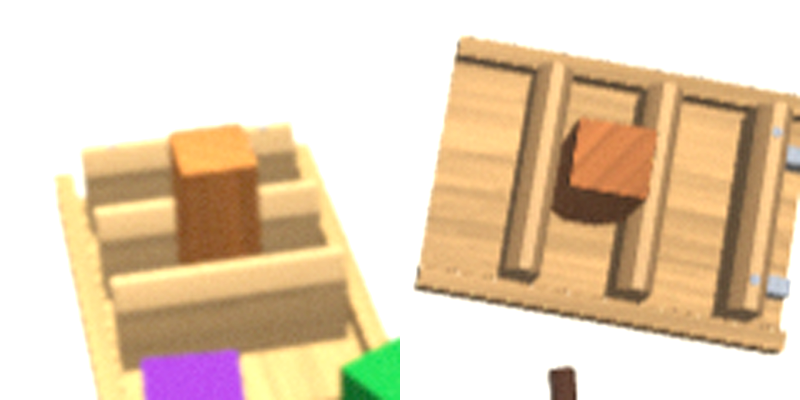

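```bash
python3 - <<'E'
from ridge import *
a=cv2.imread("pics/t13.png")
for n,y,r in (("d1",-.0738,(.50,.61)),("d2",.0007,(.489,.51)),("d2",.0007,(.592,.615)),("d3",.0755,(.489,.53)),("d3",.0755,(.585,.615))): print(n,r,[round(float(q),4) for q in ridge(a,y,*r)])
c=cv2.resize(a[185:235,385:440],None,fx=8,fy=8,interpolation=cv2.INTER_CUBIC); h=cv2.cvtColor(c,cv2.COLOR_BGR2HSV)
print(c[160,260],h[160,260])
m=((h[:,:,1]>130)&(h[:,:,2]>75)&(h[:,:,0]<14)).astype(np.uint8)*255; cs,_=cv2.findContours(m,0,1); k=max(cs,key=cv2.contourArea)
B=(cv2.boxPoints(cv2.minAreaRect(k))+.5)/8-.5+[385,185]; W=cast("top",B,.126)[:,:2]; print("spacer top",(W.mean(0)@X).round(4),(W.mean(0)@Y).round(4),np.linalg.norm(np.roll(W,-1,0)-W,axis=1).round(4))
E
```

```text
d1 (0.5, 0.61) [-0.0737, 0.0082]
d2 (0.489, 0.51) [0.0007, 0.008]
d2 (0.592, 0.615) [0.0006, 0.0082]
d3 (0.489, 0.53) [0.0755, 0.008]
d3 (0.585, 0.615) [0.0754, 0.0082]
[ 39  66 106] [ 12 161 106]
spacer top 0.5567 0.0383 [0.0463 0.0505 0.0463 0.0503]
```

```bash
python3 -c "
from bench import ticket; print(ticket.close_job())"
```

```text
the job is handed in; nothing more can be done
None
```

The job is handed in. The 50 mm spacer opened the first gap down to the rack floor, then the second, and stands upright between the middle and last dividers with the robot well clear.

**Last checks, from the top camera:**

| What | Measured | Should be |
|---|---|---|
| First gap | about 50.4 mm | 50 mm |
| Second gap | about 50.8 mm | 50 mm |

- **Middle divider:** it did not measurably move during the second insertion.
- **Spacer:** it rests against the last divider, so the slack in the second gap, about 0.8 mm, is on the middle divider's side. I left it, since pushing the last divider back risked closing the first gap.
- **Floor contact:** it was felt at the same height both times, with about 12 N and 8 N of push.
- **Time:** about 22 s of the 51 s allowed.

**What went wrong or disagreed:**
- **First grasp missed:** the fingers closed above the block without touching it. The pictures showed the gripper about 45 mm higher than the reported TCP height, so I went lower, and the second grasp read the right width (50 mm).
- **Occluded readings:** two or three divider readings taken with the arm in the way were wrong, and I discarded them. The unobstructed ones above agree to about 0.2 mm.

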